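# Dust off a bisque vase on the air stand

### The arm

A 7-joint arm with a two-finger parallel gripper is mounted at the origin on the work surface. World frame = base frame: x ahead of the robot, y to its left, z up, the work surface at z = 0. Lengths are in m, angles in degrees, forces in N, time in s.
With the tool pointing down it reaches from about 0.425 to 0.875 m from the base axis. Payload 4.7 kg.
Tool frame: the origin (TCP) lies on the centre line of the jaws, within the pads' length; the fingertips stand 17 mm ahead of it and the grasp point (between the pads) lies 2 mm behind it; z points along the fingers, y is the line along which they close (so a half turn about z gives the same grasp; the last joint's range is limited). The gripper opens to 87 mm and grips with 3 to 60 N. Pads are 19 mm wide; open, the fingers measure 117 mm over their backs; the gripper's body (75 mm by 190 mm) begins 51 mm behind the grasp point.
Start: joints at [-64.624, 18.392, -4.016, 83.108, 1.295, 78.541, -3.26], TCP at [0.27, 0.591, 0.24] pointing down, gripper open.
Joint ranges: [-163.93, 163.93], [-17.29, 119.83], [-79.2, 71.16], [3.27, 140.29], [-89.18, 269.18], [5.43, 117.66], [-154.24, 154.24]. Speed limits (degrees/s): [147.25, 147.25, 180, 180, 180, 180, 180].

### API

Orientations are given as [roll, pitch, yaw] about the fixed x, y, z axes, in that order (R = Rz(yaw) Ry(pitch) Rx(roll)).
In Python, from cell import env, read_camera gives the robot as it stands.
- The arm moves only by the shell command python3 -m jog 'ROWS' [FORCE]. ROWS is JSON, a list of rows, each a list of 5 numbers: the opening, from 0 (shut) to 1 (fully open), then the shift along the tool's x, y, z each as a share of 0.02 m, from -1 to 1, then the turn about the tool's z as a share of 45 degrees, from -1 to 1. In form: [[gripper, x, y, z, yaw], ...]. A call has 1 to 12 rows; each row shifts and turns the commanded pose from where the row before left it, along the tool's axes as they then stand; what a row does not reach is not made up. A row lasts 1/12 s, in which the tool goes at most 41.7 mm and 7.16 degrees, less where a joint would pass 70% of its speed; a pose out of reach is approached as far as the arm can. A call with a number of a shift or a turn outside -1 to 1 is refused whole. A call with a gripper value outside its range is refused whole. The fingers move at their own pace and stop on an object; FORCE is the grip in N (left out, the last holds). Time passes only in rows, so rows that do not move let the fingers close. It gives the time, the measured TCP pose, the force, the opening and the grip force at its end, in the units of the state.
- env.get_obs(): the state, without advancing time (a new reading comes with each control period).
- read_camera(name): name is "scene" or "top"; returns a dict with "color" (384x512x3 uint8, red, green, blue), "range_z" (384x512 float32, m along the optical axis (not along the pixel's ray), 0 where there is no reading), "mtx" (3x3 intrinsics, pixels), "world_from_camera" (4x4, takes a point from camera to world coordinates). Camera axes: x right, y down, z forward; pixel columns grow to the right and rows downward; lengths in m; the calibration is good to about 2 mm. A picture is of the moment at which its call begins.
- env.sign_off(): hands the job in; it is judged then, once.
The state is a dict: "time_s": time; "qpos": joint angles; "joint_velocities": joint speeds; "effort": joint torques, N m; "tool_pos": TCP position; "tool_rot": TCP orientation; "force": force on the tool from outside, world axes, zero at the start; "wrist_torque": the same for the moment, N m; "grip_width": finger opening in m; "grasp_force": force on a finger pad.
Only numpy, scipy, OpenCV 4.12 (cv2) and the standard library are available. Lean on these libraries where they do the work, as an engineer would, in place of code of your own. Each camera call takes 0.05 s, during which the arm holds its last target. There are 200 camera calls.

### The job

Take the long-necked vase from the ware board and set it down gently, upright and centred, on the small cap of the slim post of the dust-off stand, and let go of it. Then push the air valve's plunger all the way down, hold it for a moment and let it spring back, with the vase still standing on the post. Leave the three other pots standing where they are on the board, and do not let the vase fall over.

Things in the scene. Friction and masses are not known exactly. Their poses are not given: they have to be found in the camera images.
- vase: the long-necked vase: unglazed off-white bisque, round, about 0.3 kg, 150 mm tall; foot 48 mm diameter, belly 76 mm diameter at 45 mm height, slim neck 26 mm diameter from 98 to 136 mm height, flared lip 38 mm diameter at 146 to 150 mm. Origin: centre of the underside of its foot; z up along its axis. It stands on the ware board with three other pots, places interchanged
- ware_board: fixed pale wooden board, 300 x 300 x 15 mm, on which the four pots stand. Origin: centre of its underside, on the table
- stand: fixed dust-off stand: round steel foot 130 mm diameter, 14 mm thick, in its middle a slim steel post (18 mm diameter) with a small flat square cap, 30 x 30 mm, top at 110 mm height; a brass air nozzle on an upright 92 mm out from the post along the stand's +x (upright up to 116 mm height, nozzle centre at 112 mm, tip 54 mm from the post axis). Origin: centre of the underside of the round foot
- post_top (a point): centre of the upper face of the post's cap, where the vase's foot must stand, 110 mm above the table; axes as the stand
- valve: fixed air valve: grey box 110 x 85 mm, 55 mm tall, with a collar of 44 mm diameter up to 65 mm height and the plunger above it. Origin: centre of the underside of the box
- plunger_top (a point): centre of the top of the plunger's black round head (42 mm diameter, 12 mm thick), 101 mm above the table when up; moves with the plunger
- plunger (a joint): travel of the plunger in m: 0 = up (at rest), 0.016 = fully down; a spring pushes it back up (about 3 N at first, 10 N at full travel)
- globe_pot: another pot on the board, to be left alone: bisque globe, 84 mm diameter, 100 mm tall, short flared neck 52 mm across. Origin: centre of its underside
- tall_pot: another pot on the board, to be left alone: straight bisque cylinder without a neck, 70 mm diameter, 140 mm tall. Origin: centre of its underside
- beaker_pot: another pot on the board, to be left alone: bisque beaker widening upwards to 68 mm diameter, 90 mm tall. Origin: centre of its underside
Not all that is in view belongs to the job. Leave any orange look-alike of the vase alone. What is shaped like the valve but pink or red is not meant.

How it is judged (in metres and radians):
On the way, in this order (a step that is already met when the one before it is completed fails the run):
1. the vase stands on the post's cap, upright and centred, let go (horizontal distance between vase and post_top below 0.01 m and z of vase in the frame of post_top between -0.004 and 0.004 m and angle between vase's own z axis and vertical below 0.06 rad and contact force between vase and the fingers below 0.1 N), for 0.3 s.
2. the plunger is held fully down (over 13 mm of its 16 mm) with the vase still on the post (all of step 1 and value of joint plunger above 0.013 m), for 0.15 s.
At the end, for the whole second after the job is handed in: The vase stands still on the post's cap, its foot's centre within 10 mm of the cap's centre and within 4 mm of its height, tilted less than 0.06 rad, released; the plunger has sprung back to within 3 mm of its rest (all of step 1 and linear speed of vase below 0.02 m/s and value of joint plunger below 0.003 m); the robot touches nothing.
It fails at once if the vase tips over (more than 0.5 rad from upright) (angle between vase's own z axis and vertical above 0.5 rad).
It fails at once if the vase is dropped: free of the fingers and moving faster than 0.4 m/s (a fall of about 8 mm) (contact force between vase and the fingers below 0.1 N and linear speed of vase above 0.4 m/s).
It fails at once if the vase is banged onto the stand (over 40 N) (contact force between vase and stand above 40 N).
It fails at once if one of the three other pots on the board is moved by more than 25 mm (distance of any of globe_pot, tall_pot, beaker_pot from where it was at the start of the episode above 0.025 m).
It also fails if it takes over 51 s, if anything falls off the work surface, if the arm or the gripper's body presses on something with over 40 N, if the wrist force passes 120 N, or if a joint passes its speed limit or range.

## Working session

There is one attempt and no reset: what is moved stays moved. The work goes in short steps, Python scripts to look and compute and a shell command to move; the robot and the scene stay as the last step left them, time stands still between calls to the robot, and variables do not carry over. Pictures are saved under pics/ and viewed, at most 10 in all, crops included, and the job is handed in when it is done.

```bash
ls; mkdir -p pics; python3 - <<'E'
from cell import env, read_camera
import cv2,numpy as np
o=env.get_obs();print(o['time_s'],o['tool_pos'],o['tool_rot'],o['grip_width'])
for n in("scene","top"):
    d=read_camera(n);np.savez(f"pics/{n}0.npz",**d);cv2.imwrite(f"pics/{n}0.png",d["color"][:,:,::-1])
    print(n,d["mtx"].round(1).tolist(),d["world_from_camera"].round(3).tolist())
E
```

```text
pics
0.0 [0.27010745 0.59064225 0.23845751] [-1.79891551e+02  7.15132380e-03  1.55432942e+02] 0.0874654585765463
scene [[364.2, 0.0, 250.8], [0.0, 364.2, 189.5], [0.0, 0.0, 1.0]] [[-0.122, 0.811, -0.572, 0.955], [0.993, 0.102, -0.066, 0.064], [0.005, -0.576, -0.818, 0.883], [0.0, 0.0, 0.0, 1.0]]
top [[371.9, 0.0, 259.7], [0.0, 371.9, 186.6], [0.0, 0.0, 1.0]] [[-0.002, -0.996, 0.092, 0.326], [-1.0, 0.003, 0.014, -0.002], [-0.014, -0.092, -0.996, 0.983], [0.0, 0.0, 0.0, 1.0]]
```

View pics/scene0.png

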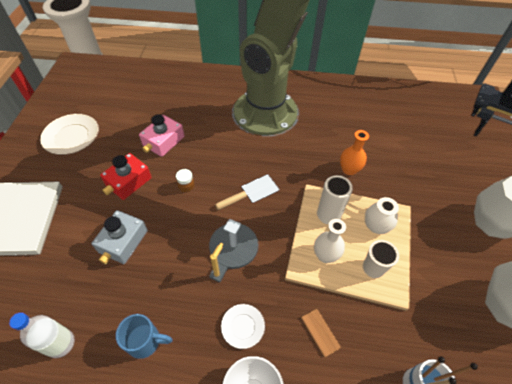

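View pics/top0.png

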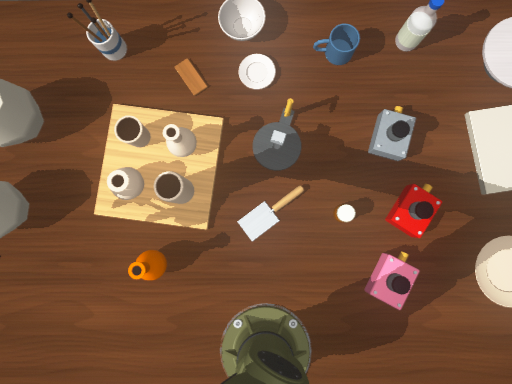

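The scene view shows the vase on the board (lip at about 337,227), the stand's cap (233,228) and the grey valve's plunger (113,224). In the top view these are at about (171,132), (278,137) and (401,129). The orange vase and the red and pink valves are decoys.

```bash
cat > h.py <<'E'
import numpy as np,cv2
def cloud(d):
    K,T=d["mtx"],d["world_from_camera"];z=d["range_z"]
    v,u=np.indices(z.shape);p=np.stack([(u-K[0,2])/K[0,0]*z,(v-K[1,2])/K[1,1]*z,z],-1)
    return p@T[:3,:3].T+T[:3,3]
def ray(d,u,v):
    K,T=d["mtx"],d["world_from_camera"]
    return T[:3,3],T[:3,:3]@np.array([(u-K[0,2])/K[0,0],(v-K[1,2])/K[1,1],1])
def onz(d,u,v,z):
    o,r=ray(d,u,v);return o+r*(z-o[2])/r[2]
def cross(a,b):
    A=np.zeros((3,3));B=np.zeros(3)
    for o,r in(a,b):
        r=r/np.linalg.norm(r);P=np.eye(3)-np.outer(r,r);A+=P;B+=P@o
    return np.linalg.solve(A,B)
E
python3 - <<'E'
from h import *
import cv2
D={n:dict(np.load(f"pics/{n}0.npz")) for n in("scene","top")}
seeds={"vase":((337,227),(171,132),16,.145,.18),"cap":((233,228),(278,137),16,.10,.125),"plunger":((113,222),(401,129),22,.088,.115),
"tall":((338,185),(170,187),22,.145,.17),"globe":((386,207),(119,182),20,.105,.13),"beaker":((381,255),(129,130),22,.095,.12)}
for k,(a,b,r,z0,z1) in seeds.items():
    R=[]
    for n,s in zip(("scene","top"),(a,b)):
        d=D[n];P=cloud(d);v,u=np.indices(P.shape[:2])
        m=(np.hypot(u-s[0],v-s[1])<r)&(P[...,2]>z0)&(P[...,2]<z1)&(d["range_z"]>0)
        zt=np.percentile(P[m][:,2],85); m&=P[...,2]>zt-.006
        q=P[m]; px=np.stack([u[m],v[m]],1).astype(np.float32)
        c,rr=cv2.minEnclosingCircle((q[:,:2]*1000).astype(np.float32))
        (cu,cv_),sz,an=cv2.minAreaRect(px)
        print(k,n,m.sum(),"zt",zt.round(4),"circ",np.round(c,1),round(rr,1),"px",round(cu,1),round(cv_,1),np.round(sz,1), "onz",onz(d,cu,cv_,zt).round(4))
        R.append(ray(d,cu,cv_))
    print("   cross",cross(*R).round(4))
# stand x direction: brass
for n in D:
    d=D[n];P=cloud(d);h=cv2.cvtColor(d["color"],cv2.COLOR_RGB2HSV)
    m=(h[...,0]>14)&(h[...,0]<30)&(h[...,1]>150)&(h[...,2]>120)&(P[...,2]>.1)&(P[...,2]<.13)
    print(n,m.sum(),np.median(P[m],0).round(3) if m.any() else 0)
S=np.vstack([np.hstack([cv2.resize(D["top"]["color"][80:230,90:310],None,fx=3.6,fy=3.6)])])
cv2.imwrite("pics/crop.png",S[:,:,::-1])
E
```

```text
vase scene 205 zt 0.1652 circ [527.6 210.2] 19.7 px 336.0 226.0 [14. 16.] onz [0.5292 0.209  0.1652]
vase top 227 zt 0.1669 circ [525.9 210.2] 19.3 px 171.0 132.0 [16. 16.] onz [0.5253 0.2085 0.1669]
   cross [0.5267 0.2099 0.1612]
cap scene 150 zt 0.11 circ [526.  -32.1] 21.3 px 231.5 226.0 [12.5 12.1] onz [ 0.528  -0.0316  0.11  ]
cap top 159 zt 0.1117 circ [524.9 -31.9] 19.8 px 277.4 137.3 [12.3 12.3] onz [ 0.5246 -0.0317  0.1117]
   cross [ 0.5259 -0.032   0.1062]
plunger scene 203 zt 0.1008 circ [ 549.2 -327.8] 21.4 px 112.0 223.5 [14.8 16.3] onz [ 0.5526 -0.3254  0.1008]
plunger top 229 zt 0.1026 circ [ 548.2 -328.2] 21.2 px 400.5 128.0 [16. 17.] onz [ 0.5479 -0.3273  0.1026]
   cross [ 0.5496 -0.3292  0.0951]
tall scene 485 zt 0.1558 circ [407.7 215.4] 34.7 px 337.7 186.6 [26.8 21.9] onz [0.4113 0.2163 0.1558]
tall top 693 zt 0.157 circ [405.6 215.9] 33.8 px 168.5 185.5 [29. 29.] onz [0.4058 0.2142 0.157 ]
   cross [0.4066 0.217  0.1492]
globe scene 285 zt 0.1153 circ [423.8 347.5] 26.6 px 387.0 206.0 [16. 20.] onz [0.4259 0.3466 0.1153]
globe top 378 zt 0.1165 circ [423.7 346.7] 26.9 px 117.5 180.5 [21. 21.] onz [0.4219 0.3456 0.1165]
   cross [0.4226 0.3482 0.1105]
beaker scene 622 zt 0.1058 circ [550.5 330. ] 34.9 px 383.5 253.0 [26. 29.] onz [0.5526 0.33   0.1058]
beaker top 602 zt 0.1069 circ [548.6 331. ] 34.9 px 127.8 128.8 [27.6 26.9] onz [0.5485 0.3287 0.1069]
   cross [0.5501 0.3314 0.1007]
scene 13 [ 0.618 -0.061  0.114]
top 84 [ 0.6   -0.057  0.116]
```

View pics/crop.png

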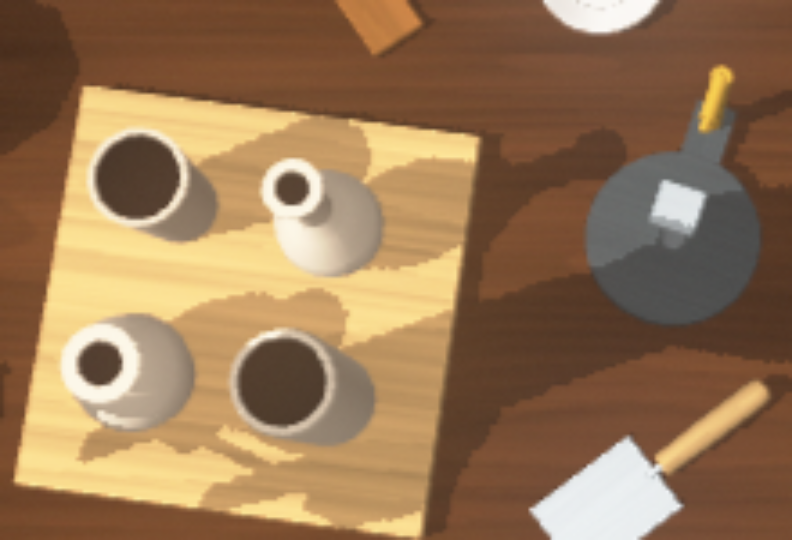

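The crop shows the vase's lip at about (293,187), clear of its neighbours on all sides, and the cap at about (678,208) with the nozzle up and to the right. The vase is at about (0.527, 0.210), the cap at (0.5255, -0.032) and the plunger at (0.549, -0.328). Next I turn the tool to yaw 180 and travel above the vase.

```bash
python3 -m jog '[[1,0,0,0,-0.137],[1,0,0,0,-0.137],[1,0,0,0,-0.137],[1,0,0,0,-0.137],[1,0,0,0,0],[1,-0.3,-0.5,0,0],[1,-0.64,-0.95,0,0],[1,-0.64,-0.95,0,0],[1,-0.64,-0.95,0,0],[1,-0.64,-0.95,0,0],[1,-0.64,-0.95,0,0],[1,-0.64,-0.95,0,0]]' 20; python3 -m jog '[[1,-0.64,-0.95,0,0],[1,-0.64,-0.95,0,0],[1,-0.64,-0.95,0,0],[1,-0.64,-0.95,0,0],[1,-0.64,-0.95,0,0],[1,-0.64,-0.95,0,0],[1,-0.64,-0.95,0,0],[1,-0.64,-0.95,0,0],[1,-0.64,-0.95,0,0],[1,-0.64,-0.95,0,0],[1,-0.64,-0.95,0,0],[1,0,0,0,0]]'
```

```text
time_s: 1.1
tool_pos: [0.3543, 0.4652, 0.2395]
tool_rot: [-180.0, 0.0, 179.9]
force: [0.3, -0.6, 0.3]
grip_width: 0.0869
grasp_force: 0.0
time_s: 2.1
tool_pos: [0.4976, 0.2518, 0.2396]
tool_rot: [-179.8, 0.1, 179.4]
force: [0.7, -1.2, 0.2]
grip_width: 0.0874
grasp_force: 0.0
```

```bash
python3 -m jog '[[1,-0.73,-0.8,0,0],[1,-0.73,-0.8,0,0],[1,0,-0.4,0,0],[1,0,0,0,0],[1,0,0,0,0],[1,0,0,0,0]]'; python3 - <<'E'
from cell import env,read_camera
from h import *
d=read_camera("scene");cv2.imwrite("pics/s1.png",d["color"][:,:,::-1]);np.savez("pics/s1.npz",**d)
print(env.get_obs()["tool_pos"])
E
```

```text
time_s: 2.6
tool_pos: [0.5226, 0.2199, 0.2396]
tool_rot: [179.9, -0.0, -179.8]
force: [0.1, 0.2, 1.3]
grip_width: 0.0869
grasp_force: 0.0
[0.52267471 0.22009687 0.23963348]
```

```bash
python3 -m jog '[[1,-0.2,-0.5,0,0],[1,0,0,0.5,0],[1,0,0,0.5,0],[1,0,0,0.5,0],[1,0,0,0.5,0],[1,0,0,0,0],[1,0,0,0,0]]'; python3 - <<'E'
from cell import env
print(env.get_obs()["tool_pos"])
E
```

```text
time_s: 3.23
tool_pos: [0.527, 0.2085, 0.1983]
tool_rot: [-179.9, -0.1, -179.9]
force: [0.9, 0.1, 0.3]
grip_width: 0.087
grasp_force: 0.0
[0.52698124 0.20853683 0.19827734]
```

View pics/s1.png

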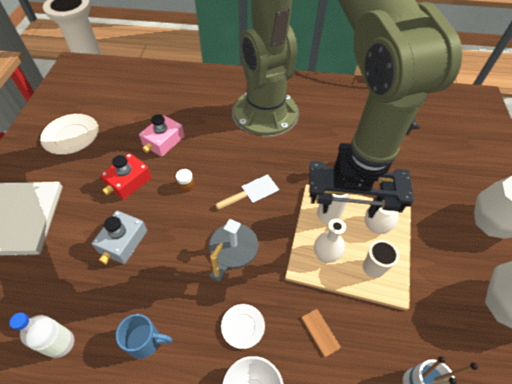

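The picture shows the gripper over the board at about (360,185), with the vase's lip still visible at (337,227). I check its projection against the arm's own pose.

```bash
python3 - <<'E'
from cell import env,read_camera
from h import *
d=read_camera("scene");np.savez("pics/s2.npz",**d)
T=np.linalg.inv(d["world_from_camera"])
t=env.get_obs()["tool_pos"]
for dy in(-.05,0,.05):
    c=T[:3,:3]@(t+[0,dy,-.017])+T[:3,3];p=d["mtx"]@(c/c[2]);print(p[:2].round(1))
im=d["color"][130:280,260:440];cv2.imwrite("pics/s2.png",cv2.resize(im,None,fx=3.5,fy=3.5)[:,:,::-1])
E
```

```text
[314.7 219.1]
[337.4 221.6]
[360.2 224. ]
```

View pics/s2.png

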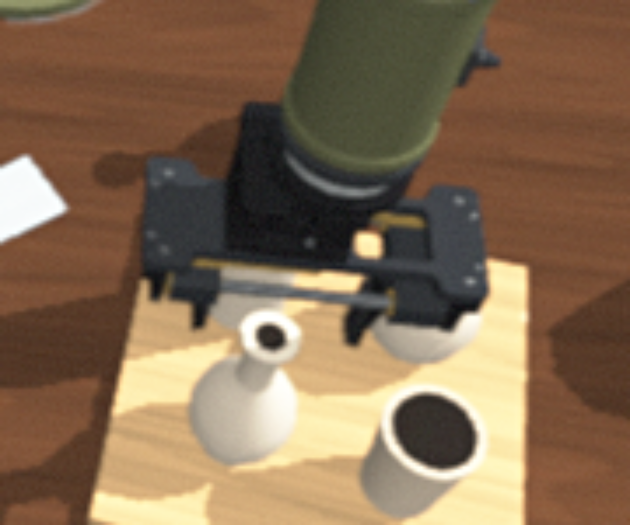

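The fingertips show at about (317,223) and (361,226), which agrees with the projection and straddles the lip at (337,226). I descend and grip.

```bash
python3 -m jog '[[1,0,0.06,0.45,0],[1,0,0,0.45,0],[1,0,0,0.45,0],[1,0,0,0.45,0],[1,0,0,0.45,0],[1,0,0,0.45,0],[1,0,0,0.45,0],[1,0,0,0,0],[1,0,0,0,0]]'; python3 -m jog '[[0.6,0,0,0,0],[0.5,0,0,0,0],[0.4,0,0,0,0],[0.35,0,0,0,0],[0.3,0,0,0,0],[0.2,0,0,0,0],[0.1,0,0,0,0],[0,0,0,0,0],[0,0,0,0,0],[0,0,0,0,0],[0,0,0,0,0],[0,0,0,0,0]]' 20
```

```text
time_s: 4.03
tool_pos: [0.5273, 0.2096, 0.1358]
tool_rot: [-180.0, -0.1, -179.9]
force: [-0.1, 0.2, 0.3]
grip_width: 0.0874
grasp_force: 0.0
time_s: 5.03
tool_pos: [0.5277, 0.2099, 0.1366]
tool_rot: [180.0, 0.0, -179.9]
force: [0.3, 0.1, -0.6]
grip_width: 0.0362
grasp_force: 20.0
```

The width of 36 mm against a 26 mm neck suggests the tops of the pads bear on the lip flare. I open, go 6 mm lower and regrip.

```bash
python3 -m jog '[[0.6,0,0,0,0],[0.6,0,0,0,0],[0.6,0,0,0,0],[0.6,0,0,0.15,0],[0.6,0,0,0.15,0],[0.6,0,0,0,0],[0.6,0,0,0,0],[0.4,0,0,0,0]]'; python3 -m jog '[[0.3,0,0,0,0],[0.25,0,0,0,0],[0.2,0,0,0,0],[0.1,0,0,0,0],[0,0,0,0,0],[0,0,0,0,0],[0,0,0,0,0],[0,0,0,0,0],[0,0,0,0,0]]' 20;  python3 - <<'E'
from cell import env,read_camera
from h import *
d=read_camera("scene")
im=d["color"][150:280,270:440];cv2.imwrite("pics/s3.png",cv2.resize(im,None,fx=4,fy=4)[:,:,::-1])
E
```

```text
time_s: 5.7
tool_pos: [0.5277, 0.2097, 0.1305]
tool_rot: [-180.0, -0.0, -179.9]
force: [-0.7, -0.6, 0.3]
grip_width: 0.0499
grasp_force: 0.0
time_s: 6.45
tool_pos: [0.5278, 0.2098, 0.1307]
tool_rot: [180.0, 0.0, -179.9]
force: [-1.1, 1.4, 0.2]
grip_width: 0.0355
grasp_force: 20.0
```

View pics/s3.png

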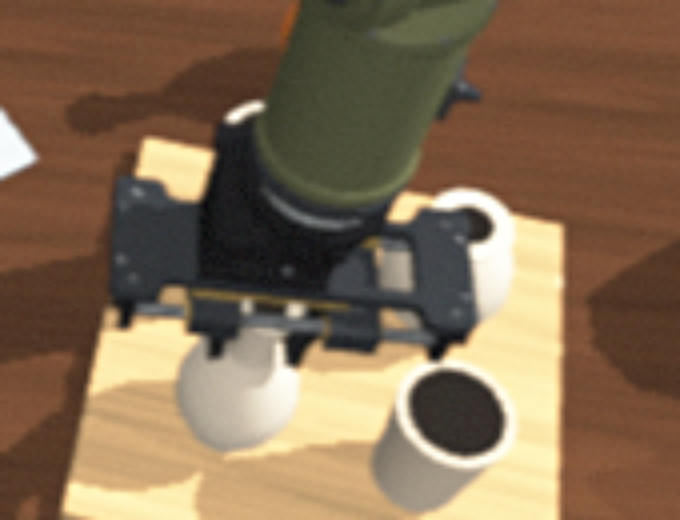

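The crop shows the fingertips at (220,345) and (295,345) clearing the neck, so the pads hold the lip rim itself. That's a usable grip with the vase hanging below. I'll lift slowly a little and check that it holds upright.

```bash
python3 -m jog '[[0,0,0,-0.1,0],[0,0,0,-0.2,0],[0,0,0,-0.3,0],[0,0,0,-0.3,0],[0,0,0,-0.3,0],[0,0,0,-0.3,0],[0,0,0,-0.3,0],[0,0,0,-0.2,0],[0,0,0,0,0],[0,0,0,0,0]]' 25;  python3 - <<'E'
from cell import env,read_camera
from h import *
d=read_camera("scene");np.savez("pics/s4.npz",**d)
im=d["color"][120:290,250:450];cv2.imwrite("pics/s4.png",cv2.resize(im,None,fx=3.5,fy=3.5)[:,:,::-1])
E
```

```text
time_s: 7.33
tool_pos: [0.5278, 0.2098, 0.1709]
tool_rot: [180.0, 0.0, -179.9]
force: [-0.1, 0.3, -2.4]
grip_width: 0.0352
grasp_force: 25.0
```

View pics/s4.png

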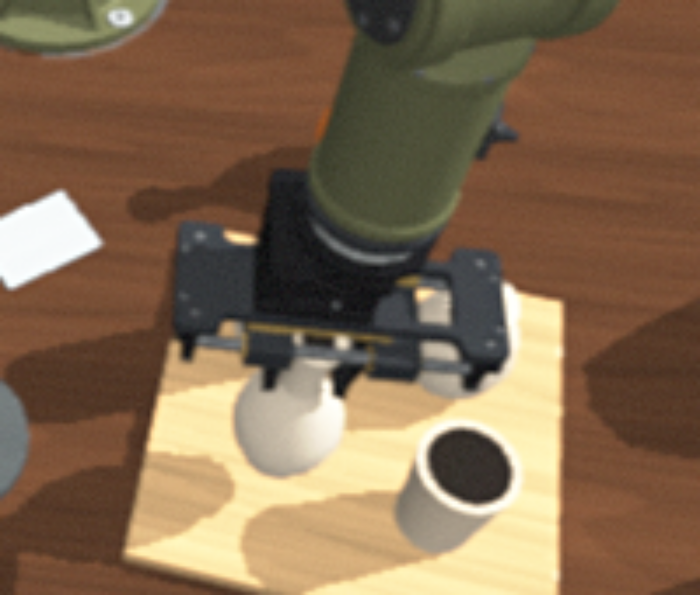

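The vase hangs free and looks upright (belly at 290,415 in the crop, clear of the board). I lift further and carry it to the stand.

```bash
python3 -m jog '[[0,0,0,-0.2,0],[0,0,0,-0.4,0],[0,0,0,-0.5,0],[0,0,0,-0.5,0],[0,0,0,-0.5,0],[0,0,0,-0.5,0],[0,0,0,-0.5,0],[0,0,0,-0.5,0],[0,0,0,-0.3,0],[0,0,0,-0.1,0],[0,0,0,0,0],[0,0,0,0,0]]'; python3 -m jog '[[0,0,-0.1,0,0],[0,0,-0.2,0,0],[0,0,-0.3,0,0],[0,0,-0.4,0,0],[0,0,-0.5,0,0],[0,0,-0.5,0,0],[0,0,-0.5,0,0],[0,0,-0.5,0,0],[0,0,-0.5,0,0],[0,0,-0.5,0,0],[0,0,-0.5,0,0],[0,0,-0.5,0,0]]'; python3 -m jog '[[0,0,-0.5,0,0],[0,0,-0.5,0,0],[0,0,-0.5,0,0],[0,0,-0.5,0,0],[0,0,-0.5,0,0],[0,0,-0.5,0,0],[0,0,-0.5,0,0],[0,0,-0.5,0,0],[0,0,-0.5,0,0],[0,0,-0.5,0,0],[0,0,-0.5,0,0],[0,0,-0.5,0,0]]'; python3 -m jog '[[0,0,-0.4,0,0],[0,0,-0.3,0,0],[0,0,-0.2,0,0],[0,0,-0.1,0,0],[0,0,0,0,0],[0,0,0,0,0],[0,0,0,0,0]]'
```

```text
time_s: 8.38
tool_pos: [0.5275, 0.2097, 0.2502]
tool_rot: [-180.0, -0.0, -179.9]
force: [0.7, 0.2, -4.8]
grip_width: 0.0352
grasp_force: 25.0
time_s: 9.38
tool_pos: [0.5279, 0.1087, 0.2506]
tool_rot: [180.0, 0.0, -179.9]
force: [-0.3, 0.3, -3.3]
grip_width: 0.0356
grasp_force: 25.0
time_s: 10.38
tool_pos: [0.528, -0.0112, 0.2506]
tool_rot: [180.0, 0.0, -179.9]
force: [-0.3, 0.1, -3.0]
grip_width: 0.0351
grasp_force: 25.0
time_s: 10.97
tool_pos: [0.5281, -0.0295, 0.2505]
tool_rot: [180.0, -0.0, -179.9]
force: [-0.1, -0.8, -4.0]
grip_width: 0.0355
grasp_force: 25.0
```

```bash
python3 -m jog '[[0,0.075,-0.135,0,0],[0,0,0,0,0],[0,0,0,0,0],[0,0,0,0,0]]'; python3 - <<'E'
from cell import env,read_camera
from h import *
t=env.get_obs()["tool_pos"];print(t.round(4))
D={}
def slices(d,c,z0,zs):
    P=cloud(d);h=cv2.cvtColor(d["color"],cv2.COLOR_RGB2HSV)
    m=(d["range_z"]>0)&(h[...,2]>70)&(h[...,1]<70)&(np.hypot(P[...,0]-c[0],P[...,1]-c[1])<.05)
    for z in zs:
        q=P[m&(abs(P[...,2]-z0-z)<.004)][:,:2]
        if len(q)<15: print(z,len(q));continue
        A=np.c_[2*q,np.ones(len(q))];s=np.linalg.lstsq(A,(q**2).sum(1),rcond=None)[0]
        print(z,len(q),s[:2].round(4),"r",np.sqrt(s[2]+s[:2]@s[:2]).round(4))
print("before");slices(dict(np.load("pics/scene0.npz")),(.527,.210),.015,[.03,.04,.05,.06,.07,.08])
d=read_camera("scene");np.savez("pics/s5.npz",**d)
print("now");slices(d,t[:2],t[2]-.1157,[.03,.04,.05,.06,.07,.08])
e=read_camera("top");np.savez("pics/t5.npz",**e)
a=cv2.resize(d["color"][110:280,170:300],None,fx=3,fy=3);b=cv2.resize(e["color"][70:240,220:350],None,fx=3,fy=3)
cv2.imwrite("pics/s5.png",np.hstack([a,b])[:,:,::-1])
E
```

```text
time_s: 11.3
tool_pos: [0.5266, -0.0329, 0.2506]
tool_rot: [180.0, 0.0, -179.9]
force: [0.1, 0.1, -2.4]
grip_width: 0.0356
grasp_force: 25.0
[ 0.5266 -0.0329  0.2506]
before
0.03 10
0.04 25 [0.529 0.21 ] r 0.0356
0.05 64 [0.5273 0.2106] r 0.0368
0.06 92 [0.5282 0.2103] r 0.0339
0.07 121 [0.5282 0.2097] r 0.029
0.08 101 [0.528  0.2102] r 0.0233
now
0.03 25 [ 0.5272 -0.0321] r 0.035
0.04 36 [ 0.526  -0.0322] r 0.0377
0.05 90 [ 0.5273 -0.0322] r 0.0363
0.06 111 [ 0.5276 -0.0319] r 0.0338
0.07 144 [ 0.5269 -0.0321] r 0.0294
0.08 110 [ 0.5284 -0.0322] r 0.0228
```

View pics/s5.png

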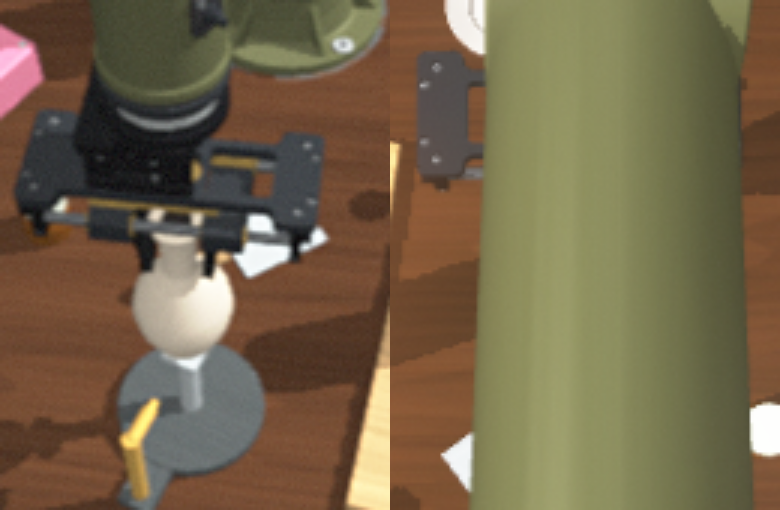

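The left crop shows the vase over the stand's cap and upright. The fit gives its axis at about (0.527, -0.032) against the cap's (0.526, -0.032) in the same view. The right crop shows only the arm. I trim x by 1.2 mm and lower gently.

```bash
python3 -m jog '[[0,0.06,0,0.1,0],[0,0,0,0.2,0],[0,0,0,0.2,0],[0,0,0,0.2,0],[0,0,0,0.2,0],[0,0,0,0.1,0],[0,0,0,0.05,0],[0,0,0,0,0],[0,0,0,0,0],[0,0,0,0,0]]'; python3 -m jog '[[0,0,0,0.03,0],[0,0,0,0.03,0],[0,0,0,0.03,0],[0,0,0,0.03,0],[0,0,0,0,0],[0,0,0,0,0]]'
```

```text
time_s: 12.23
tool_pos: [0.5256, -0.033, 0.2298]
tool_rot: [180.0, 0.0, -179.9]
force: [-0.0, -0.6, -2.9]
grip_width: 0.0353
grasp_force: 25.0
time_s: 12.73
tool_pos: [0.5254, -0.0329, 0.2271]
tool_rot: [180.0, 0.0, -179.9]
force: [0.1, -0.2, -3.2]
grip_width: 0.0355
grasp_force: 25.0
```

```bash
python3 -m jog '[[0,0,0,0.02,0],[0,0,0,0.02,0],[0,0,0,0,0],[0,0,0,0,0]]';python3 -m jog '[[0,0,0,0.02,0],[0,0,0,0.02,0],[0,0,0,0,0],[0,0,0,0,0]]'
```

```text
time_s: 13.07
tool_pos: [0.5254, -0.0329, 0.2263]
tool_rot: [180.0, -0.0, -179.9]
force: [0.3, -0.4, -3.4]
grip_width: 0.035
grasp_force: 25.0
time_s: 13.4
tool_pos: [0.5255, -0.033, 0.2257]
tool_rot: [180.0, 0.0, -179.9]
force: [1.2, -0.2, -2.5]
grip_width: 0.0354
grasp_force: 25.0
```

```bash
python3 -m jog '[[0,0,0,0.02,0],[0,0,0,0.02,0],[0,0,0,0,0],[0,0,0,0,0]]'
```

```text
time_s: 13.73
tool_pos: [0.5259, -0.0329, 0.2256]
tool_rot: [180.0, 0.1, -179.9]
force: [-0.9, 0.2, 3.2]
grip_width: 0.0355
grasp_force: 25.0
```

It is in contact. I check centring and tilt before release.

```bash
cat > look.py <<'E'
from cell import env,read_camera
from h import *
d=read_camera("scene");P=cloud(d);h=cv2.cvtColor(d["color"],cv2.COLOR_RGB2HSV)
m=(d["range_z"]>0)&(h[...,2]>70)&(h[...,1]<70)&(np.hypot(P[...,0]-.526,P[...,1]+.032)<.05)
for z in [.03,.04,.05,.06,.07,.08]:
    q=P[m&(abs(P[...,2]-.110-z)<.004)][:,:2]
    s=np.linalg.lstsq(np.c_[2*q,np.ones(len(q))],(q**2).sum(1),rcond=None)[0]
    print(z,len(q),s[:2].round(4),"r",np.sqrt(s[2]+s[:2]@s[:2]).round(4))
o=env.get_obs();print(o["time_s"],o["force"].round(1),o["tool_pos"].round(4))
E
python3 look.py
```

```text
0.03 25 [ 0.5256 -0.0322] r 0.0351
0.04 31 [ 0.5258 -0.0322] r 0.0369
0.05 82 [ 0.5259 -0.0324] r 0.0364
0.06 110 [ 0.5262 -0.0323] r 0.034
0.07 136 [ 0.5258 -0.0323] r 0.0293
0.08 103 [ 0.5259 -0.0324] r 0.0232
13.7833 [-1.1  0.1  4.1] [ 0.5259 -0.0329  0.2256]
```

It is centred and upright. I release softly.

```bash
python3 -m jog '[[0.3,0,0,-0.02,0],[0.35,0,0,0,0],[0.4,0,0,0,0],[0.42,0,0,0,0],[0.45,0,0,0,0],[0.5,0,0,0,0],[0.6,0,0,0,0],[0.8,0,0,0,0],[1,0,0,0,0],[1,0,0,0,0],[1,0,0,0,0],[1,0,0,0,0]]' 5; python3 look.py
```

```text
time_s: 14.78
tool_pos: [0.5254, -0.0329, 0.2251]
tool_rot: [180.0, -0.0, -179.9]
force: [0.1, 0.4, 0.0]
grip_width: 0.0752
grasp_force: 0.0
0.03 26 [ 0.5257 -0.0325] r 0.0352
0.04 27 [ 0.5245 -0.0325] r 0.0379
0.05 83 [ 0.5259 -0.0323] r 0.0362
0.06 103 [ 0.5261 -0.0322] r 0.034
0.07 139 [ 0.5259 -0.0324] r 0.0292
0.08 112 [ 0.5262 -0.0321] r 0.0231
14.8333 [-0.1  0.7  0.1] [ 0.5254 -0.0329  0.2251]
```

```bash
python3 -m jog '[[1,0,0,-0.2,0],[1,0,0,-0.4,0],[1,0,0,-0.5,0],[1,0,0,-0.6,0],[1,0,0,-0.6,0],[1,0,0,-0.6,0],[1,0,0,-0.6,0],[1,0,0,-0.4,0],[1,0,0,0,0],[1,0,0,0,0]]'; python3 -m jog '[[1,-0.1,-0.4,0,0],[1,-0.1,-0.8,0,0],[1,-0.1,-0.9,0,0],[1,-0.1,-0.9,0,0],[1,-0.1,-0.9,0,0],[1,-0.1,-0.9,0,0],[1,-0.1,-0.9,0,0],[1,-0.1,-0.9,0,0],[1,-0.1,-0.9,0,0],[1,-0.1,-0.9,0,0],[1,-0.1,-0.9,0,0],[1,-0.1,-0.9,0,0]]'; python3 -m jog '[[0,0,-0.9,0,0],[0,0,-0.9,0,0],[0,0,-0.9,0,0],[0,0,-0.9,0,0],[0,0,-0.7,0,0],[0,0,-0.3,0,0],[0,0,0,0,0],[0,0,0,0,0],[0,0,0,0,0],[0,0,0,0,0]]' 20; python3 look.py
```

```text
time_s: 15.67
tool_pos: [0.5256, -0.0329, 0.3036]
tool_rot: [180.0, 0.0, -179.9]
force: [-0.5, -0.4, -0.3]
grip_width: 0.087
grasp_force: 0.0
time_s: 16.67
tool_pos: [0.5492, -0.2384, 0.3021]
tool_rot: [180.0, -0.1, -179.9]
force: [0.6, -0.6, -0.4]
grip_width: 0.0866
grasp_force: 0.0
time_s: 17.5
tool_pos: [0.5504, -0.3275, 0.3031]
tool_rot: [179.9, 0.0, -179.8]
force: [0.6, -0.2, 0.6]
grip_width: 0.028
grasp_force: 0.0
0.03 24 [ 0.5263 -0.0323] r 0.0347
0.04 34 [ 0.5257 -0.0325] r 0.0368
0.05 78 [ 0.5261 -0.0323] r 0.036
0.06 105 [ 0.5261 -0.032 ] r 0.0339
0.07 140 [ 0.5264 -0.0322] r 0.0289
0.08 120 [ 0.5262 -0.0323] r 0.023
17.55 [ 0.1  0.2 -0.3] [ 0.5503 -0.3276  0.3032]
```

```bash
python3 -m jog '[[0,0.08,0,0.5,0],[0,0,0,0.9,0],[0,0,0,0.9,0],[0,0,0,0.9,0],[0,0,0,0.9,0],[0,0,0,0.9,0],[0,0,0,0.9,0],[0,0,0,0.9,0],[0,0,0,0.9,0],[0,0,0,0.6,0],[0,0,0,0.3,0],[0,0,0,0,0]]';python3 -m jog '[[0,0,0,0,0],[0,0,0,0.1,0],[0,0,0,0.2,0],[0,0,0,0.2,0],[0,0,0,0.2,0],[0,0,0,0.2,0],[0,0,0,0,0],[0,0,0,0,0]]'
```

```text
time_s: 18.55
tool_pos: [0.5475, -0.3281, 0.1295]
tool_rot: [179.9, -0.1, -179.9]
force: [-0.0, -0.4, 0.9]
grip_width: 0.0004
grasp_force: 0.0
time_s: 19.22
tool_pos: [0.5486, -0.329, 0.1137]
tool_rot: [-180.0, 0.0, -179.9]
force: [-0.4, 0.5, 4.7]
grip_width: 0.0003
grasp_force: 2.3
```

```bash
python3 -m jog '[[0,0,0,0.14,0],[0,0,0,0.14,0],[0,0,0,0.14,0],[0,0,0,0.12,0],[0,0,0,0,0],[0,0,0,0,0],[0,0,0,0,0]]'
```

```text
time_s: 19.8
tool_pos: [0.5486, -0.3291, 0.1038]
tool_rot: [180.0, 0.1, -179.9]
force: [-3.0, 1.2, 8.3]
grip_width: 0.0007
grasp_force: 4.3
```

```bash
python3 -m jog '[[0,0,0,0.05,0],[0,0,0,0.05,0],[0,0,0,0.03,0],[0,0,0,0,0],[0,0,0,0,0],[0,0,0,0,0],[0,0,0,0,0]]'
```

```text
time_s: 20.38
tool_pos: [0.5487, -0.3291, 0.1024]
tool_rot: [180.0, 0.1, -179.9]
force: [-3.7, 3.0, 14.9]
grip_width: 0.0005
grasp_force: 7.2
```

The force is past the spring's maximum, so the plunger is on its stop. I hold briefly, then retract.

```bash
python3 -m jog '[[0,0,0,0.02,0],[0,0,0,0,0],[0,0,0,0,0],[0,0,0,0,0],[0,0,0,-0.2,0],[0,0,0,-0.3,0],[0,0,0,-0.3,0],[0,0,0,-0.5,0],[0,0,0,-0.7,0],[0,0,0,-0.7,0],[0,0,0,-0.7,0],[0,0,0,-0.7,0]]';python3 -m jog '[[0,0,0,-0.5,0],[0,0,0,-0.3,0],[0,0,0,0,0],[0,0,0,0,0],[0,0,0,0,0],[0,0,0,0,0]]'; python3 look.py; python3 - <<'E'
from cell import env,read_camera
from h import *
d=read_camera("scene");cv2.imwrite("pics/s9.png",d["color"][:,:,::-1])
P=cloud(d);q=P[(np.hypot(P[...,0]-.549,P[...,1]+.328)<.018)&(P[...,2]<.12)&(P[...,2]>.07)]
print(len(q),np.percentile(q[:,2],[50,85]) if len(q) else "")
E
```

```text
time_s: 21.38
tool_pos: [0.5483, -0.329, 0.1829]
tool_rot: [-180.0, 0.0, -179.9]
force: [-0.4, -0.5, 0.7]
grip_width: 0.0004
grasp_force: 0.0
time_s: 21.88
tool_pos: [0.5478, -0.3285, 0.1963]
tool_rot: [180.0, -0.1, -179.9]
force: [-0.8, 0.2, -0.6]
grip_width: 0.0004
grasp_force: 0.0
0.03 27 [ 0.5261 -0.032 ] r 0.0346
0.04 28 [ 0.5254 -0.0326] r 0.0373
0.05 84 [ 0.5258 -0.0321] r 0.0363
0.06 113 [ 0.5259 -0.0321] r 0.0338
0.07 143 [ 0.526  -0.0323] r 0.0291
0.08 116 [ 0.5259 -0.0322] r 0.0233
21.9333 [-0.6  0.1  0.7] [ 0.5478 -0.3286  0.1964]
150 [0.09953231 0.1009831 ]
```

View pics/s9.png

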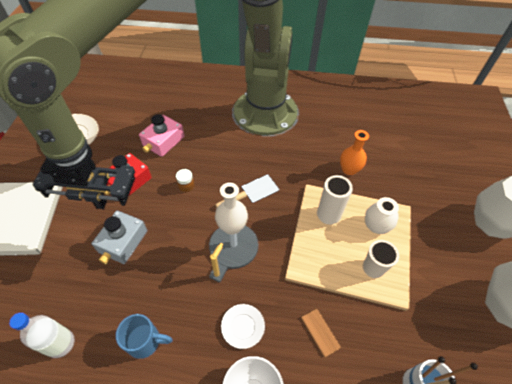

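The vase stands upright on the post at (231,215), the plunger is back up at (115,223), the three other pots are unmoved and the gripper is clear. I hand the job in.

```bash
python3 -c "from cell import env; print(env.sign_off())"
```

```text
the job is handed in; nothing more can be done
None
```

The vase stands upright and centred on the post, the plunger was pressed to its stop, held and has sprung back, the other three pots look unmoved, and the job is handed in (at about 22 s of the 51 s; no verdict came back).

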